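# Spice jar from the slide-lid box to the carousel

### The job

Draw the clear lid of the wooden spice box along its grooves until it comes right out at the low end, and lay it flat on the counter. Then lift out the jar with the red cap and stand it upright in the one empty bay of the steel spice carousel; leave the yellow-capped jar standing in its place in the box.

Things in the scene. Friction and masses are not known exactly. Their poses are not given: they have to be found in the camera images.
- lid_grip (a point): Centre of the dark wooden grip bar on the box's clear lid: 56 mm (x) by 16 (y) by 44 tall (z up). The loose lid plate is 150 (x) by 159 (y) by 5 mm, 0.2 kg, underside 27 mm below this point. Closed at the start, it slides out easily and level towards its +y only (play 2 mm sideways, 3 mm up and down), clear of the fixed box after 160 mm. Lying on the counter this point is 27 mm up.
- jar_red_mid (a point): Centre (half-way up) of the loose red-capped spice jar: upright cylinder, 40 mm diameter, 54 mm tall, 0.1 kg, z along its axis. It stands under the lid about 36 mm to the +y or -y side of the box's centre, the other jar opposite. 40 mm or more is free to each side wall: close the fingers along the lid's x, opened to about 65 mm.
- jar_yellow_mid (a point): Centre of the like jar with a yellow cap, in the same box; it stays. The brown wooden box has the closed lid's axes, centre 5.5 mm to -y of the grip; 164 mm (x) by 170 (y) outside, 140 by 150 inside, floor 8 mm above the counter; side walls (+x, -x) 78 mm high, low end (+y, where the lid comes out) 64, stop end (-y) 72.
- bay (a point): Middle of the floor of the carousel's empty bay, 22 mm above the counter (z up), inside a wire ring 6 mm high, 64 mm inner diameter. The steel tray, 236 mm across, turns stiffly about a post (top 137 mm above the counter) 75 mm from here towards this frame's -x. Black-capped jars, tops 76 mm above the counter, are fixed in its three other bays, each a quarter turn on.
Mind the look-alikes: they are no part of the job. Leave any blue or turquoise look-alike of the part that bears lid_grip alone.

How it is judged:
By the outcome, as a careful person would: the job done as asked, in the order asked, and still so for the second after the job is handed in, with the robot touching nothing.
It also fails if it takes over 56 s, if anything falls off the work surface, if the arm or the gripper's body presses on something with over 40 N, if the wrist force passes 120 N, or if a joint passes its speed limit or range.

### The arm

A 7-joint arm with a two-finger parallel gripper is mounted at the origin on the work surface. World frame = base frame: x ahead of the robot, y to its left, z up, the work surface at z = 0. Lengths are in m, angles in rad, forces in N, time in s.
With the tool pointing down it reaches from about 0.425 to 0.8 m from the base axis. Payload 8.3 kg.
Tool frame: the origin (TCP) lies on the front face of the gripper's body, between the roots of the fingers; the fingertips stand 73 mm ahead of it and the grasp point (between the pads) lies 54 mm ahead of it (ctrl.tip_extent is the distance from the TCP to the fingertips, in m); z points along the fingers, y is the line along which they close (so a half turn about z gives the same grasp; the last joint's range is limited). The gripper opens to 85 mm and grips with 20 to 120 N. Pads are 22 mm wide; open, the fingers measure 114 mm over their backs; the gripper's body (76 mm by 85 mm) begins 54 mm behind the grasp point. The pads swing forward as they close: fully open they stand 13 mm farther back than shut.
Start: joints at [1.163, 0.383, 0.016, 1.37, -0.006, 1.388, -0.046], TCP at [0.211, -0.588, 0.304] pointing down, gripper open.
Joint ranges: [-2.95, 2.95], [-0.25, 2.06], [-1.52, 1.56], [0.18, 2.33], [-1.44, 4.58], [0.02, 2.06], [-3.01, 3.01]. Speed limits (rad/s): [2.39, 2.39, 3.01, 3.01, 3.14, 3.14, 3.14].

### API

Orientations are given as [roll, pitch, yaw] about the fixed x, y, z axes, in that order (R = Rz(yaw) Ry(pitch) Rx(roll)).
In Python, from plant import ctrl, fingers, kin, get_state, viewer, order, look_for, silhouettes gives the robot as it stands. Calls block until the motion is done:
- ctrl.goto(position, orientation): joint-space move of the TCP to a pose.
- ctrl.line_to(position, v=0.15, ori=None, until_force=None): straight line of the TCP; ori=None keeps the orientation; v is the mean speed in m/s. With until_force (N) it stops when the force on the tool has changed by that much, and returns True; else False.
- ctrl.goto_joints(angles): joint-space move.
- fingers.grip(opening): finger opening in m; the grip force is fixed at half the most; returns when the fingers have stopped.
- ctrl.wait(seconds).
- kin.inverse_kinematics(position, orientation): joint angles nearest the present ones, or None.
- get_state(): the state.
- viewer.snapshot(name): name is "side" or "top" or "wrist"; returns the picture (384x512x3 uint8, red, green, blue); there is no depth.
- viewer.camera_params(name): a dict with "mtx" (3x3 intrinsics, pixels), "R" (3x3) and "t" (3): a world point X has camera coordinates R X + t; the wrist camera has in their place "tool_from_camera" (4x4, takes a point from camera to tool coordinates, whose origin is the TCP and whose axes are the flange's). Camera axes: x right, y down, z forward; pixel columns grow to the right and rows downward; lengths in m; the calibration is good to about 2 mm. A picture is of the moment at which its call begins: read the wrist's pose just before it. camera_params takes no time and is no camera call.
A pose or a line that the arm cannot do raises ctrl.IKError and nothing moves.
- order.job_done(): hands the job in; it is judged then, once.
Trained networks look in the newest picture that a camera, given by its name, has taken for a name from the list of things; names that differ only in an ending like _2 or _b are one class to them, and where a whole thing is asked for, a point or a joint stands for the part that bears it (a point fixed in the world has none). Each returns a list of dicts, best first, with "confidence" (0 to 1); they miss things now and then, are a little off and sometimes report something else, mostly with a low value. They report only what shows in the picture. A call takes as long as a camera call. They do not tell look-alikes from the thing itself.
- look_for(camera, query): "bbox" ([left, top, width, height] in pixels, round what is visible of it).
- silhouettes(camera, query): "region" (384x512 bool, what is visible of it) and "bbox" ([left, top, width, height] in pixels, round what is visible of it).
The state is a dict: "t": time; "qpos": joint angles; "qvel": joint speeds; "effort": joint torques, N m; "eef_pos": TCP position; "ee_rot": TCP orientation; "contact_force": force on the tool from outside, world axes, zero at the start; "moment": the same for the moment, N m; "opening": finger opening in m; "finger_force": force on a finger pad.
Only numpy, scipy, OpenCV 4.12 (cv2) and the standard library are available. Lean on these libraries where they do the work, as an engineer would, in place of code of your own. Each camera call takes 0.05 s, during which the arm holds its last target. There are 200 camera calls.

## Working session

There is one attempt and no reset: what is moved stays moved. The work goes in short steps, each a Python script; the robot and the scene stay as the last script left them, time stands still between calls to the robot, and variables do not carry over. Pictures are saved under pics/ and viewed, at most 10 in all, crops included, and the job is handed in when it is done.

```bash
ls; mkdir -p pics
python3 - <<'E'
from plant import *
import cv2,numpy as np
for c in ("top","side"):
    im=viewer.snapshot(c); cv2.imwrite(f"pics/{c}0.png",cv2.resize(im[:,:,::-1],(800,600)))
    for q in ("lid_grip","jar_red_mid","jar_yellow_mid","bay"):
        try: print(c,q,[(np.round(d["bbox"],1).tolist(),round(d["confidence"],2)) for d in look_for(c,q)[:4]])
        except Exception as e: print(c,q,e)
    p=viewer.camera_params(c); R=np.array(p["R"]);print(p["mtx"],R,-R.T@np.array(p["t"]))
print(viewer.camera_params("wrist"))
s=get_state();print(s["t"],s["eef_pos"],s["ee_rot"],s["opening"],ctrl.tip_extent)
E
```

```text
pics
top lid_grip [([324.4, 233.9, 72.9, 70.5], 0.87), ([116.5, 216.2, 63.8, 68.1], 0.61)]
top jar_red_mid [([283.1, 125.0, 78.3, 76.4], 0.17)]
top jar_yellow_mid []
top bay [([279.7, 125.7, 82.3, 77.0], 0.87)]
[[351.33380783   0.         257.63054193]
 [  0.         351.33380783 191.95385344]
 [  0.           0.           1.        ]] [[ 0.00953964 -0.99985644  0.01400319]
 [-0.99684746 -0.01061215 -0.078629  ]
 [ 0.07876631 -0.01320895 -0.99680559]] [ 0.34927237 -0.05238629  1.1015964 ]
side lid_grip [([153.6, 165.9, 75.7, 54.8], 0.9), ([185.6, 285.2, 78.1, 54.9], 0.78), ([342.8, 157.9, 36.0, 35.6], 0.68)]
side jar_red_mid []
side jar_yellow_mid []
side bay [([228.3, 116.4, 72.4, 59.4], 0.88)]
[[486.35751833   0.         257.25694903]
 [  0.         486.35751833 186.70371364]
 [  0.           0.           1.        ]] [[-0.78609142 -0.61799721 -0.01182035]
 [-0.42376778  0.55275643 -0.71755222]
 [ 0.44997905 -0.55905257 -0.6964044 ]] [-0.22762742  0.71532113  1.03970278]
{'mtx': array([[328.06484236,   0.        , 249.89189804],
       [  0.        , 328.06484236, 193.98863366],
       [  0.        ,   0.        ,   1.        ]]), 'tool_from_camera': array([[-4.89495791e-05, -9.51314675e-01, -3.08221328e-01,
         7.86652571e-02],
       [ 9.99999999e-01, -5.16103366e-05,  4.80471492e-07,
         1.80385298e-05],
       [-1.63644861e-05, -3.08221327e-01,  9.51314676e-01,
        -6.86377734e-02],
       [ 0.00000000e+00,  0.00000000e+00,  0.00000000e+00,
         1.00000000e+00]])}
0.5 [ 0.21125076 -0.58818121  0.30386658] [-3.14147357e+00 -6.91287795e-05  3.44773341e-01] 0.08556533355989958 0.0726
```

View pics/top0.png

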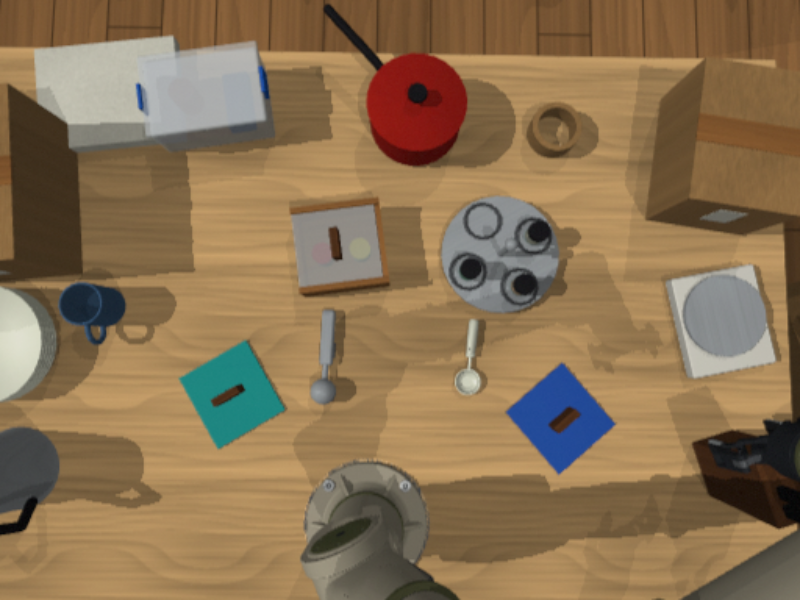

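View pics/side0.png

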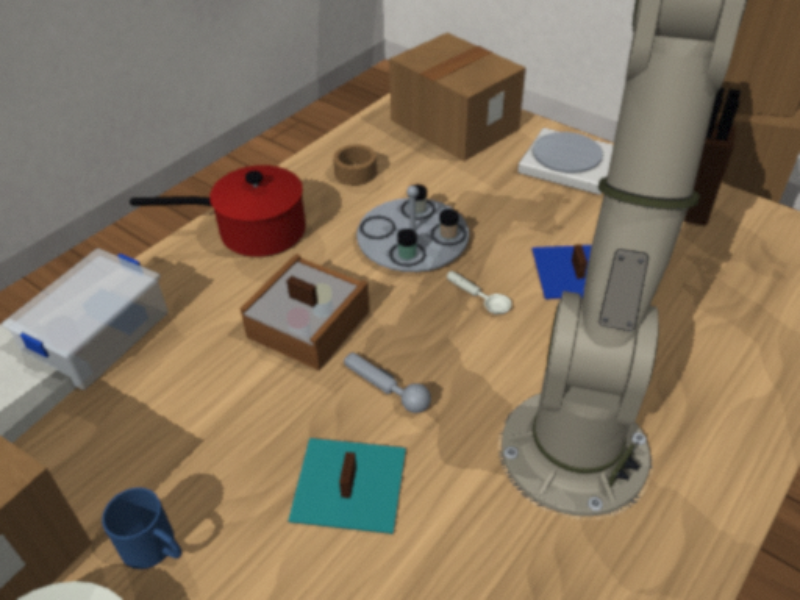

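Top view: the wooden box is centred at about (340,245) in the 800-px picture. The lid covers its left wall, so the low end (+y) is on the left, towards world +y. The red jar is at (320,252) and the yellow at (360,248). The carousel is at (500,254), with its empty bay at (483,221). The teal and blue plates are the look-alikes.

```bash
cat > h.py <<'E'
from plant import *
import numpy as np, cv2
from scipy.spatial.transform import Rotation as Ro
def cam(c, st=None):
    p=viewer.camera_params(c); K=np.array(p["mtx"])
    if c=="wrist":
        T=np.eye(4); T[:3,:3]=Ro.from_euler("xyz",st["ee_rot"]).as_matrix(); T[:3,3]=st["eef_pos"]
        C=np.linalg.inv(T@p["tool_from_camera"]); return K,C[:3,:3],C[:3,3]
    return K,np.array(p["R"]),np.array(p["t"])
def pt(C,uv,z):
    K,R,t=C; o=-R.T@t; d=R.T@np.linalg.solve(K,[uv[0],uv[1],1]); return o+d*(z-o[2])/d[2]
def proj(C,X):
    K,R,t=C; q=K@(R@np.array(X)+t); return q[:2]/q[2]
def snap(name,cam_="wrist"):
    st=get_state(); im=viewer.snapshot(cam_); cv2.imwrite(f"pics/{name}.png",im[:,:,::-1]); np.savez(f"pics/{name}.npz",**{k:st[k] for k in("ee_rot","eef_pos")}); return cam(cam_,st)
def find(c,q): return [(np.round(d["bbox"],1).tolist(),round(d["confidence"],2)) for d in look_for(c,q)[:4]]
def down(yaw): return [np.pi,0,yaw]
E
python3 - <<'E'
from h import *
C=cam("top"); s=.64
print("grip",pt(C,(335*s,243*s),.1),"bay",pt(C,(483*s,221*s),.022),"post",pt(C,(505*s,247*s),.1))
for a in [(293,210),(376,200),(387,283),(302,293)]: print(pt(C,(a[0]*s,a[1]*s),.075))
b=pt(C,(483*s,221*s),.022); g=pt(C,(335*s,243*s),.1)
ctrl.goto([b[0]-.06,b[1]-.02,.33],down(0.1)); C=snap("w_bay"); print(find("wrist","bay"))
ctrl.goto([g[0]-.03,g[1],.33],down(0.1)); C=snap("w_box")
for q in("lid_grip","jar_red_mid","jar_yellow_mid"): print(q,find("wrist",q))
print(get_state()["t"],get_state()["qpos"])
a=np.hstack([cv2.imread("pics/w_bay.png"),cv2.imread("pics/w_box.png")]);
E
```

```text
grip [0.53228997 0.05979132 0.1       ] bay [ 0.59461052 -0.22607088  0.022     ] post [ 0.52861332 -0.25419469  0.1       ]
[0.59913969 0.14326995 0.075     ]
[ 0.62050879 -0.01367269  0.075     ]
[ 0.46200163 -0.03645614  0.075     ]
[0.44140412 0.12247965 0.075     ]
[([159.2, 54.6, 202.8, 199.1], 0.89)]
lid_grip [([13.9, 254.4, 148.4, 93.0], 0.64), ([163.4, 60.4, 168.8, 147.5], 0.56)]
jar_red_mid []
jar_yellow_mid []
3.7 [ 0.21314197  0.14007082 -0.43480501  1.63055511  0.05989161  1.38446122
 -1.70233837]
```

View pics/w_bay.png

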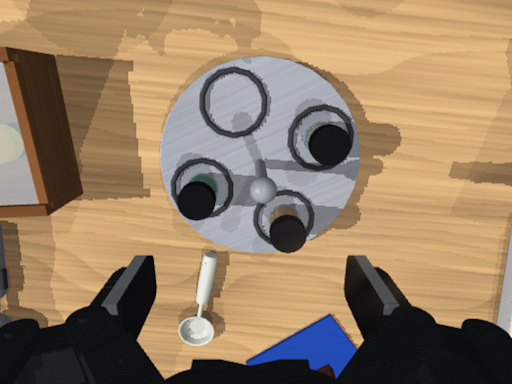

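View pics/w_box.png

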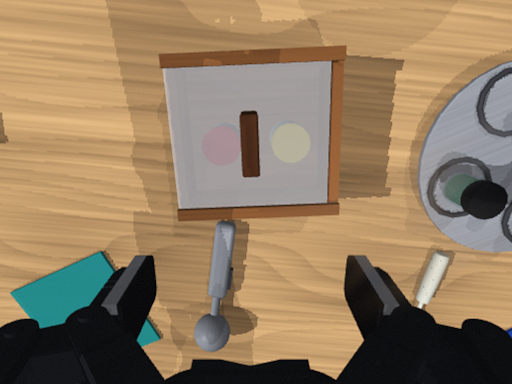

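The bay picture shows the empty ring at (234,101). The box picture shows the grip bar from (249,111) to (251,177), the red jar at (221,145) on the low-end side, and the yellow at (290,143).

Run:
```python
from h import *
def ld(n): d=np.load(f"pics/{n}.npz"); return cam("wrist",d)
C=ld("w_box"); im=cv2.imread("pics/w_box.png")
roi=im[95:195,230:275].astype(int); m=((roi.sum(2))<210).astype(np.uint8)
pts=np.argwhere(m)[:,::-1]+[230,95]; r=cv2.minAreaRect(pts.astype(np.float32)); print(m.sum(),r)
bx=cv2.boxPoints(r)
for z in(.093,.115):
  W=np.array([pt(C,p,z)[:2] for p in bx]); print(z,W.mean(0),[np.round(W[(i+1)%4]-W[i],4).tolist() for i in range(4)])
  
for p in[(160,55),(345,46),(338,206),(178,210)]: print(p,pt(C,p,.078))
B=ld("w_bay"); b=cv2.imread("pics/w_bay.png")
mm=(b.sum(2)<260).astype(np.uint8); cs,_=cv2.findContours(mm[60:145,190:280],cv2.RETR_EXTERNAL,cv2.CHAIN_APPROX_NONE)
c=max(cs,key=cv2.contourArea)+[190,60]; e=cv2.fitEllipse(c); print("ring",e)
print("bay",pt(B,e[0],.026),"postball",pt(B,(263,190),.13),"tray c",pt(B,(261,155),.02))
```

```text
1133 ((249.54742431640625, 143.54330444335938), (65.52325439453125, 17.481948852539062), 87.39744567871094)
0.093 [0.53084347 0.06074549] [[0.0022, -0.0157], [-0.0605, -0.0092], [-0.0024, 0.0166], [0.0607, 0.0082]]
0.115 [0.53446264 0.06108864] [[0.0021, -0.0145], [-0.0562, -0.0085], [-0.0022, 0.0154], [0.0563, 0.0076]]
(160, 55) [0.60118787 0.14889487 0.078     ]
(345, 46) [ 0.62479671 -0.01601688  0.078     ]
(338, 206) [ 0.47357933 -0.03717564  0.078     ]
(178, 210) [0.45298609 0.1282309  0.078     ]
ring ((233.19235229492188, 101.9820785522461), (66.50931549072266, 69.63496398925781), 166.20779418945312)
bay [ 0.59556857 -0.22341933  0.026     ] postball [ 0.53028428 -0.25943341  0.13      ] tray c [ 0.5389951  -0.26036977  0.02      ]
```

Run:
```python
from h import *
g=np.array([.534,.061]); a=.143; v=np.array([-np.sin(a),np.cos(a)])
fingers.grip(.045)
ctrl.goto([*g,.20],down(a))
print("hit",ctrl.line_to([*g,.152],v=.08,until_force=8), get_state()["eef_pos"])
fingers.grip(0.0); s=get_state(); print(s["opening"],s["finger_force"],s["contact_force"],s["t"])
p=s["eef_pos"]
for d in(.04,.19):
  print(ctrl.line_to([*(p[:2]+v*d),p[2]],v=.1,until_force=25)); s=get_state(); print(s["contact_force"],s["opening"],s["eef_pos"])
print(s["t"]); snap("top1","top"); snap("w1")
a=cv2.imread("pics/top1.png")[90:290,80:400]; b=cv2.imread("pics/w1.png")
cv2.imwrite("pics/m1.png",np.vstack([cv2.resize(a,(640,400))[:250],cv2.resize(b,(640,340))]))
```

```text
hit False [0.53421431 0.06111545 0.15224527]
0.015379469224692757 59.43651795387268 [-4.71777803e-01 -3.70421585e-03  3.93696541e+00] 5.8917
False
[-0.60303479  1.67437515  1.16528277] 0.015001252150937528 [0.52872703 0.100844   0.15269153]
False
[-0.47787312 -0.05439604 -1.71854281] 0.01527745622510075 [0.50762295 0.24835434 0.15260979]
8.0917
```

View pics/m1.png

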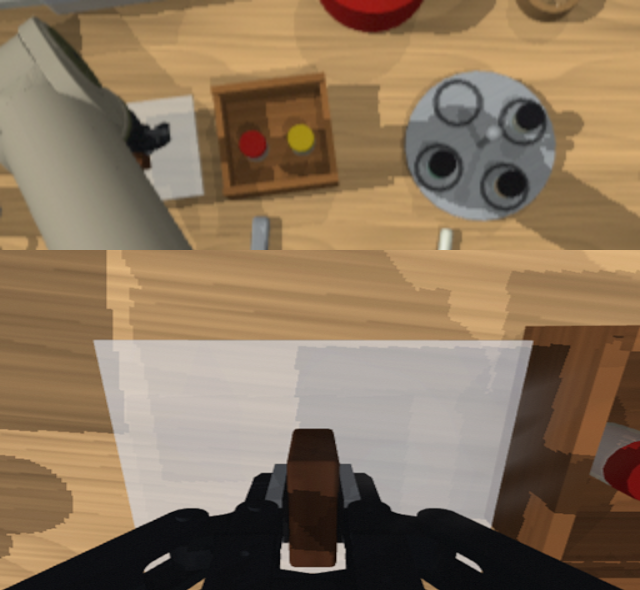

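The lid is fully out: in the top crop it is at (170,148), with a clear gap to the box. Both jars are standing in the box. Next I lower the lid and look at the jars.

Run:
```python
from h import *
s=get_state(); p=s["eef_pos"]; a=.143
print(ctrl.line_to([p[0],p[1],.078],v=.06,until_force=4)); s=get_state(); print(s["eef_pos"],s["contact_force"])
fingers.grip(.04); ctrl.line_to([p[0],p[1],.20],v=.15)
u=np.array([np.cos(a),np.sin(a)]); v=np.array([-u[1],u[0]])
c=np.array([.534,.061])-.0055*v-u*.05+v*.02
ctrl.goto([*c,.29],down(a)); C=snap("w2"); print(get_state()["t"])
for q in("jar_red_mid","jar_yellow_mid","lid_grip"): 
  for d in silhouettes("wrist",q)[:2]: print(q,d["confidence"],d["bbox"])
im=cv2.imread("pics/w2.png").astype(int); B,G,R=im[...,0],im[...,1],im[...,2]
for n,m in(("red",(R>110)&(G<60)&(B<60)),("yel",(R>120)&(G>100)&(B<60))):
  cs,_=cv2.findContours(m.astype(np.uint8),cv2.RETR_EXTERNAL,cv2.CHAIN_APPROX_NONE); k=max(cs,key=cv2.contourArea)
  (x,y),r=cv2.minEnclosingCircle(k); w=pt(C,(x,y),.062); d=w[:2]-(np.array([.534,.061])-.0055*v); print(n,x,y,r,w,"box uv",d@u,d@v)
```

```text
True
[0.50722061 0.24842855 0.08824588] [0.11712131 0.72548391 3.77585163]
11.3
jar_red_mid 0.95 [213.5, 106.4, 40.6, 44.1]
jar_yellow_mid 0.87 [286.3, 107.7, 48.5, 46.3]
lid_grip 0.84 [1.8, 250.5, 118.5, 113.8]
lid_grip 0.74 [492.1, 357.9, 19.9, 26.1]
red 233.15383911132812 131.33653259277344 22.841581344604492 [0.52101935 0.09012801 0.062     ] box uv -0.00869703400579436 0.03618060776039557
yel 306.5 122.0 19.602394104003906 [0.53844643 0.02696934 0.062     ] box uv -0.0004487680772678358 -0.028816984878103295
```

View pics/w2.png

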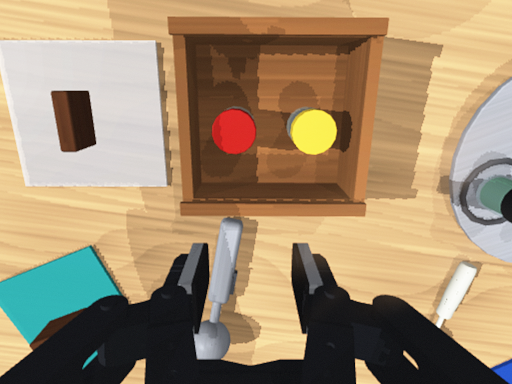

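The lid lies flat at (80,113) and clear of the box. The red cap is at (234,131), the yellow at (313,131). Next I pick the red jar.

Run:
```python
from h import *
j=np.array([.521,.0902]); a=.143; b=np.array([.5956,-.2234]); th=.505
best=None
for k in(1,-1):
  q1=kin.inverse_kinematics([*j,.097],down(a+k*np.pi/2)); q2=kin.inverse_kinematics([*b,.111],down(th+k*np.pi/2))
  print(k,None if q1 is None else np.round(q1,2),None if q2 is None else np.round(q2,2))
  if q1 is not None and q2 is not None and (best is None or max(abs(q1[6]),abs(q2[6]))<best[0]): best=(max(abs(q1[6]),abs(q2[6])),k)
k=best[1]; print("k",k)
fingers.grip(.066); ctrl.goto([*j,.20],down(a+k*np.pi/2))
print("hit",ctrl.line_to([*j,.097],v=.1,until_force=8))
fingers.grip(0.0); s=get_state(); print(s["opening"],s["finger_force"],s["eef_pos"],s["contact_force"])
if s["opening"]>.03:
  ctrl.line_to([*j,.25],v=.15); s=get_state(); print(s["opening"],s["contact_force"])
  ctrl.goto([*b,.25],down(th+k*np.pi/2)); snap("w3"); snap("side3","side")
  print(get_state()["t"],get_state()["eef_pos"])
  cv2.imwrite("pics/m3.png",np.vstack([cv2.resize(cv2.imread("pics/w3.png"),(400,300)),cv2.resize(cv2.imread("pics/side3.png")[60:290,130:430],(400,300))]))
```

```text
1 [ 0.25  0.45 -0.59  1.85  0.3   0.93 -0.33] [ 0.64  0.61 -0.46  1.54  0.3   1.06  0.61]
-1 [-0.78  0.45  0.68  1.9  -0.36  0.92 -2.93] [ 0.42  0.57 -0.15  1.55  0.09  1.03 -2.39]
k 1
hit True
0.03888906223897162 60.02567946910858 [0.51975405 0.08989822 0.09677124] [-0.60440538 -0.06189609  5.04113683]
0.03884912201187415 [-0.20005521 -0.2437902  -1.12061379]
16.9667 [ 0.59609452 -0.22099291  0.25020077]
```

View pics/m3.png

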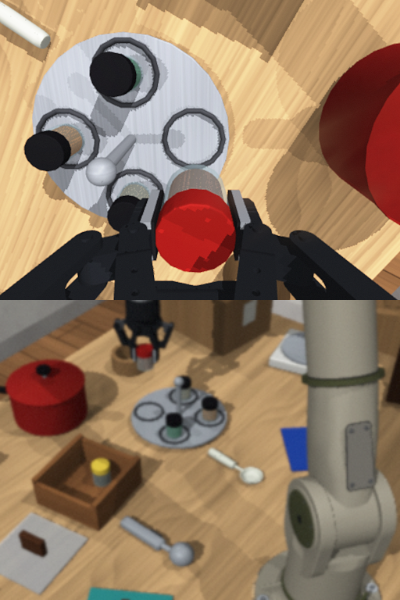

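The red jar is held upright, and the empty ring shows at about (193,137) in the wrist crop. I refine the bay position from that picture and then lower the jar.

Run:
```python
from h import *
C=cam("wrist",np.load("pics/w3.npz")); im=cv2.imread("pics/w3.png")
m=(im.sum(2)<270).astype(np.uint8); m=m[128:222,200:296]
cs,_=cv2.findContours(m,cv2.RETR_EXTERNAL,cv2.CHAIN_APPROX_NONE)
c=max(cs,key=cv2.contourArea)+[200,128]; e=cv2.fitEllipse(c); n=pt(C,e[0],.026); print(e,n,proj(C,[.5956,-.2234,.026]))
b=np.array([.5956,-.2234])
if np.linalg.norm(n[:2]-b)<.008 and abs(e[1][0]-e[1][1])<12: b=(b+n[:2])/2
print(b)
ctrl.line_to([*b,.15],v=.15); print(get_state()["eef_pos"],get_state()["contact_force"])
print(ctrl.line_to([*b,.106],v=.05,until_force=5)); s=get_state(); print(s["eef_pos"],s["contact_force"],s["t"])
```

```text
((247.4598846435547, 176.70826721191406), (71.78842163085938, 75.4561767578125), 91.25596618652344) [ 0.59314735 -0.22136194  0.026     ] [248.71661668 179.82006537]
[ 0.59437368 -0.22238097]
[ 0.59504233 -0.22231058  0.15110798] [ 0.14701729 -0.53569178 -1.7996608 ]
True
[ 0.59444149 -0.22110906  0.11147202] [ 2.98160769  1.65308514 -1.43710817] 18.4917
```

Run:
```python
from h import *
ctrl.wait(.2); s=get_state(); print(s["eef_pos"],s["contact_force"])
p=s["eef_pos"]; print(ctrl.line_to([p[0],p[1],.1095],v=.03,until_force=6)); s=get_state(); print(s["eef_pos"],s["contact_force"])
fingers.grip(.058); ctrl.wait(.2); p=get_state()["eef_pos"]
ctrl.line_to([p[0],p[1],.22],v=.12)
ctrl.goto([p[0]-.14,p[1]+.10,.30],[np.pi,0,.143]); ctrl.wait(.3)
C=snap("w4"); snap("top4","top"); snap("side4","side")
for q in("jar_red_mid","jar_yellow_mid"): print(q,find("side",q))
print(get_state()["t"])
A=cv2.imread("pics/w4.png");B=cv2.imread("pics/side4.png")[60:290,80:400];D=cv2.imread("pics/top4.png")[90:290,80:400]
cv2.imwrite("pics/m4.png",np.vstack([np.hstack([cv2.resize(B,(400,290)),cv2.resize(D,(400,290))]),np.hstack([cv2.resize(A,(400,300)),np.zeros((300,400,3),np.uint8)])]))
```

```text
[ 0.59428171 -0.22129112  0.11205406] [ 2.89873078  2.64413689 -1.93432819]
False
[ 0.59505486 -0.22171428  0.11079486] [2.29463305 1.325147   7.10529606]
jar_red_mid [([231.2, 126.5, 16.0, 23.4], 0.53)]
jar_yellow_mid [([197.9, 179.0, 15.6, 25.0], 0.85)]
22.75
```

View pics/m4.png

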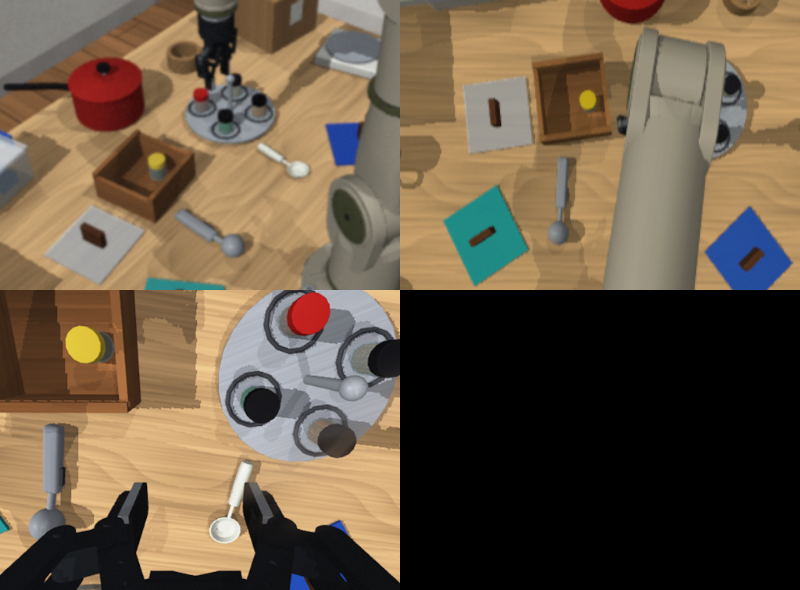

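Red stands in the bay ring, yellow is in the box, and the lid lies on the counter. One numeric check of the red jar's centring and uprightness before I hand in.

Run:
```python
from h import *
C=cam("wrist",np.load("pics/w4.npz")); im=cv2.imread("pics/w4.png").astype(int)
m=((im[...,2]>110)&(im[...,1]<60)&(im[...,0]<60)).astype(np.uint8); k=max(cv2.findContours(m,0,1)[0],key=cv2.contourArea)
(x,y),r=cv2.minEnclosingCircle(k); print(x,y,r,pt(C,(x,y),.076))
b=viewer.snapshot("wrist"); d=(b.astype(int).sum(2)<230)
for X in([.5945,-.222,.025],): print("ring proj",proj(C,X))
g=b[0:100,310:450,::-1]; cv2.imwrite("pics/c5.png",cv2.resize(g,None,fx=4,fy=4))
```

```text
394.5 31.0 30.10408592224121 [ 0.5935112  -0.21875685  0.076     ]
ring proj [375.69386503  39.17346313]
```

View pics/c5.png

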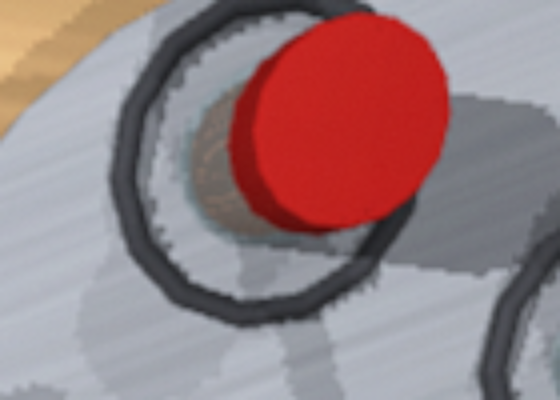

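The jar stands upright, with its base inside the ring (ring centre about (265,160) in the crop) and flat on the bay floor. I'm handing in.

```bash
python3 -c "
from plant import *
print(order.job_done(), get_state()['t'])"
```

```text
the job is handed in; nothing more can be done
the job is handed in; nothing more can be done
```

The job is handed in, with no verdict shown: the lid lies flat on the counter, the red-capped jar stands upright in the carousel's empty bay, and the yellow-capped jar is still in its place in the box, after about 23 s of the 56 s allowed.

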